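Set and lock the length stop of a drilling jig

TASK

Set the drilling jig to the pine offcut lying in it: push the aluminium stop along by its rear tab until it gently holds the offcut fully home against the end block, with no gap at either end. Then lock the stop: turn the brass wing nut clockwise, in short strokes in the free space between the fence and the stop's nose, until it is firmly finger-tight, but do not overtighten it. Leave the tools in front of the jig alone.

Things in the scene. Friction and masses are not known exactly. Their poses are not given: they have to be found in the camera images.
- jig: Drilling jig fixed to the bench, plywood base 150 x 400 x 18 mm. Origin: centre of its underside; x points across to the timber fence (face at x = +40 mm, top z = 58), y along the fence from the stop to the end block. Low front guide: x -41 to -27, y -190 to 0, top z = 27. Steel drill plate above the offcut: y 12 to 148, top z = 67. Fixed 10 mm stud at x = 7, y = -75, top z = 64.
- stop: Loose slotted aluminium stop, 62 x 140 mm, about 0.35 kg, lying in the channel between fence and front guide, stud through its slot, axes as the jig's; slides along y. Plate 6 mm thick; upright nose (18 mm thick, 60 wide, top 40 mm above the underside) at the +y end, turned-up tab at the -y end. Origin: on its underside, 65 mm behind the nose's front face, 75 mm ahead of the tab's rear face.
- wing_nut: Brass wing nut captive on the stud: flange 28 mm, two like wings along its x axis. Origin: on the stud's axis, at its underside. Clockwise from above tightens: it sinks 2 mm a turn. It starts 0.4 to 2.4 mm clear of the stop's plate (differs each time), so it first turns freely for 0.2 to 1.2 turns (about 1 N at a wing), then grows stiff within a tenth of a turn. It stays where left.
- nut_wings (a point): Point on the wing nut's axis at mid height of its wing ears, 22.5 mm above its underside; x axis along the wings, z up. Wings 8 mm thick; ears 17 mm high, centred 20.5 mm either side of the axis, tips at 29 mm. Fence face 33 mm from the axis; below the ears' lower edge lie hub and flange. Firmly tight: a wing pushed squarely 22 mm from the axis resists with 8 to 14 N.
- offcut: Loose pine offcut with two holes, 42 x 180 x 22 mm, lying on the jig's base along y between the stop's nose and the end block, beside the fence. Origin: centre of its underside. At the start its +y end is a few mm short of the end block and the stop's nose a few mm short of its -y end.
- end_face (a point): On the face of the fixed end block (jig y = +170 mm) where the offcut's +y end must sit; axes as the jig's.
- stop_tab (a point): Centre of the rear (-y) face of the stop's turned-up tab, 20 mm above the stop's underside; the tab is 44 mm wide, 8 mm thick, its top 30 mm above the underside. Axes as the stop's: push here along +y. The stop and the offcut slide with about 2 to 5 N; some 8 to 10 N seats them.
- stop_nose (a point): On the front (+y) face of the stop's nose, which meets the offcut's end; 10 mm above the stop's underside.
- tape_measure: Yellow tape measure standing in front of the jig, 43 x 85 x 65 mm, loose; origin under its centre. Leave alone.
- pencil: Red carpenter pencil, 8 x 168 x 6 mm, lying in front of the jig, loose; origin under its centre. Leave alone.
- try_square: Try square with wooden stock and steel blade, 90 x 292 x 17 mm, lying in front of the jig, loose; origin under its centre. Leave alone.
Mind the look-alikes: they are no part of the job. Of the things like the offcut, leave any that is black; of the rest the larger one is meant.

How it is judged:
By the outcome, as a careful person would: the job done as asked, in the order asked, and still so for the second after the job is handed in, with the robot touching nothing.
It also fails if it takes over 64 s, if anything falls off the work surface, if the arm or the gripper's body presses on something with over 40 N, if the wrist force passes 120 N, or if a joint passes its speed limit or range.

ROBOT

A 6-joint arm with a two-finger parallel gripper is mounted at the origin on the work surface; the furniture and walls round the work are solid. World frame = base frame: x ahead of the robot, y to its left, z up, the work surface at z = 0. Lengths are in mm, angles in rad, forces in N, time in s.
With the tool pointing down it reaches from about 325 to 750 mm from the base axis. Payload 7.6 kg.
Tool frame: the origin (TCP) lies midway between the tips of the shut fingers; the grasp point (between the pads) lies 19 mm behind it (ctrl.pinch_z is the distance from the TCP to the grasp point, in mm); z points along the fingers, y is the line along which they close (so a half turn about z gives the same grasp; the last joint's range is limited). The gripper opens to 85 mm and grips with 20 to 120 N. Pads are 22 mm wide; open, the fingers measure 114 mm over their backs; the gripper's body (76 mm by 85 mm) begins 54 mm behind the grasp point. The pads swing forward as they close: fully open they stand 13 mm farther back than shut.
Start: joints at [-1.214, 0.052, 1.401, -0, 1.689, -0.07], TCP at [217.356, -477.917, 210.423] pointing down, gripper open.
Joint ranges: [-2.9, 2.9], [-0.91, 2.17], [0.12, 2.37], [-1.06, 4.2], [0.26, 2.73], [-2.93, 2.93]. Speed limits (rad/s): [2.57, 2.57, 3.01, 3.14, 3.14, 3.14].

INTERFACE

Orientations are given as a 3x3 rotation matrix whose columns are the frame's x, y, z axes.
In Python, from bench import ctrl gives the robot as it stands. The module is installed in compiled form; this text tells all that it offers.
- The arm moves only by the tool arm_command, never from a script. Its argument "deltas" is a list of rows, each a list of 3 entries, a list of its own where there are three numbers: the shift along the world's x, y, z in cm, then the turn about the world's z in degrees, then the opening in per cent of the stroke, from 0 (shut) to 100 (fully open). In form: [[[dx, dy, dz], roll, fingers], ...]. A call has 1 to 10 rows; each row shifts and turns the commanded pose from where the row before left it; what a row does not reach is not made up. A row lasts 1/10 s, in which the tool goes at most 50 mm and 8.59 degrees, less where a joint would pass 70% of its speed; a pose out of reach is approached as far as the arm can. A call with a gripper value outside its range is refused whole. The fingers move at their own pace and stop on an object; "newtons" is the grip in N (left out, the last holds). Time passes only in rows, so rows that do not move let the fingers close. It gives the time, the measured TCP pose, the force, the opening and the grip force at its end, in the units of the state.
- ctrl.get_state(): the state, without advancing time (a new reading comes with each control period).
- ctrl.capture(name): name is "side" or "top" or "wrist"; returns a dict with "image" (384x512x3 uint8, blue, green, red), "fx", "fy", "cx", "cy" (pixels), "dist" ([k1, k2, p1, p2, k3] as OpenCV has them; the pictures are not rectified), "rvec" (rotation vector, rad) and "tvec" (3), from world to camera coordinates, as OpenCV has them; the wrist camera has in their place "T_tool_cam" (4x4, takes a point from camera to tool coordinates, whose origin is the TCP and whose axes are the flange's). Camera axes: x right, y down, z forward; pixel columns grow to the right and rows downward; lengths in mm; the calibration is good to about 2 mm. A picture is of the moment at which its call begins: read the wrist's pose just before it. There is no depth.
- ctrl.finish_job(): hands the job in; it is judged then, once.
The state is a dict: "time": time; "joint_positions": joint angles; "dq": joint speeds; "joint_efforts": joint torques, N m; "tcp_pos": TCP position; "tcp_rot": TCP orientation; "wrist_force": force on the tool from outside, world axes, zero at the start; "moment": the same for the moment, N m; "opening": finger opening in mm; "grip_force": force on a finger pad.
Only numpy, scipy, OpenCV 4.12 (cv2) and the standard library are available. Lean on these libraries where they do the work, as an engineer would, in place of code of your own. Each camera call takes 0.05 s, during which the arm holds its last target. There are 200 camera calls.

## Working session

There is one attempt and no reset: what is moved stays moved. The work goes in short steps, Python scripts to look and compute and a tool call to move; the robot and the scene stay as the last step left them, time stands still between calls to the robot, and variables do not carry over. Pictures are saved under pics/ and viewed, at most 10 in all, crops included, and the job is handed in when it is done.

Besides the shell and the picture viewer there is one more tool, called after "Request:" in YAML: its name, and indented under it one key for each argument. arm_command: Moves the arm, as the interface text tells. Its arguments: {"type":"object","properties":{"deltas":{"type":"array","items":{"type":"array"}},"newtons":{"type":"number"}},"required":["deltas"]}

```bash
mkdir -p pics; cat > h.py <<'E'
import numpy as np, cv2
from bench import ctrl
def cap(n,f):
    c=ctrl.capture(n); cv2.imwrite('pics/'+f,c['image']); return c
E
python3 - <<'E'
from h import *
import pickle
s=ctrl.get_state(); print(s['time'],s['tcp_pos'],s['tcp_rot'],s['wrist_force'],s['opening'])
a=cap('top','top0.png');b=cap('side','side0.png')
pickle.dump((a,b),open('c.pkl','wb'))
for c in (a,b):
    R=cv2.Rodrigues(np.array(c['rvec'],float))[0]; print(-R.T@np.array(c['tvec']).ravel(),R[2],c['fx'],c['dist'])
E
```

```text
0.0 [ 217.22529259 -477.57612907  209.58565763] [[ 9.10307444e-01  4.13932392e-01 -5.76912029e-04]
 [ 4.13932786e-01 -9.10306258e-01  1.47152193e-03]
 [ 8.39439610e-05 -1.57834017e-03 -9.99998751e-01]] [ 0.15040028 -0.36476988  0.16957808] 85.53074851200853
[ 236.97493542  399.43790337 1111.72489564] [ 0.16387287 -0.00298129 -0.98647696] 370.5396841798089 [-0.07095075  0.          0.          0.          0.        ]
[ 145.32114221 1237.9526095   620.77921102] [ 0.25950537 -0.80429954 -0.53456452] 390.4019276860073 [-0.08890309  0.          0.          0.          0.        ]
```

View pics/top0.png

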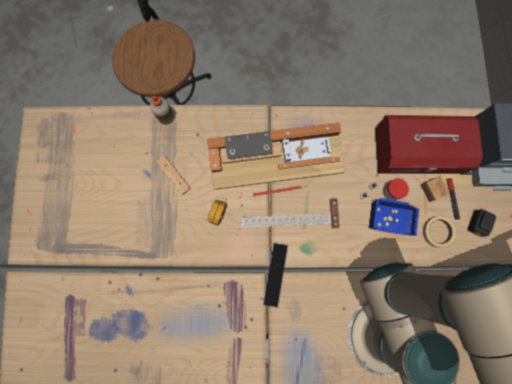

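View pics/side0.png

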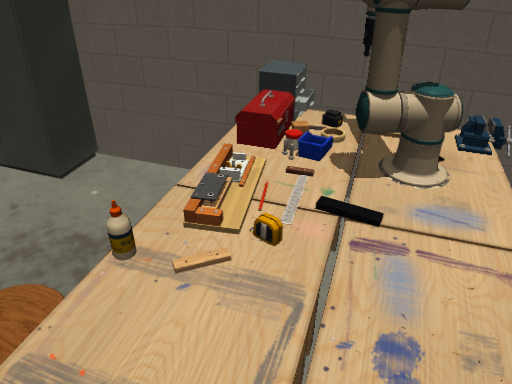

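```bash
python3 - <<'E'
import cv2
a=cv2.imread('pics/top0.png')[105:200,195:355]
cv2.imwrite('pics/crop.png',cv2.resize(a,None,fx=5,fy=5,interpolation=cv2.INTER_CUBIC))
E
```

```text
(no output)
```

View pics/crop.png

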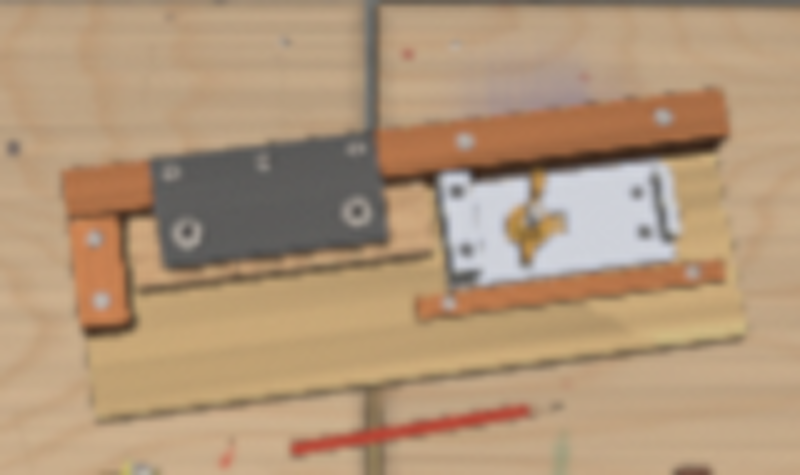

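```bash
cat >> h.py <<'E'
def proj(c,P):
    return cv2.projectPoints(np.array(P,float).reshape(-1,3),np.array(c['rvec'],float),np.array(c['tvec'],float),np.array([[c['fx'],0,c['cx']],[0,c['fy'],c['cy']],[0,0,1.]]),np.array(c['dist'],float))[0].reshape(-1,2)
def j2w(p,P):
    P=np.array(P,float).reshape(-1,3);cs,sn=np.cos(p[2]),np.sin(p[2])
    return np.c_[p[0]+cs*P[:,0]-sn*P[:,1],p[1]+sn*P[:,0]+cs*P[:,1],P[:,2]]
E
python3 - <<'E'
from h import *
import pickle
from scipy.optimize import least_squares
a,b=pickle.load(open('c.pkl','rb'))
M=[(-75,200,18),(-75,-200,18),(-41,0,27),(-41,-190,27),(-27,0,27),(-27,-190,27)]
px=np.array([(97,415),(745,336),(417,318),(724,282),(418,297),(722,262)])/5+[194.6,104.6]
r=least_squares(lambda p:(proj(a,j2w(p,M))-px).ravel(),[600,300,0],x_scale=[100,100,.1])
p=r.x;print(p,np.round(r.fun.reshape(-1,2),1))
for n,q in dict(stud=(7,-75,50),end=(0,170,30),plate=(0,148,67)).items():print(n,j2w(p,q),(proj(a,j2w(p,q))-[194.6,104.6])*5)
E
```

```text
[5.30541603e+02 3.20824651e+02 1.20175379e-01] [[-0.8  0.2]
 [ 0.8  0.3]
 [-0.   0.1]
 [ 0.7 -0. ]
 [-0.9 -0.2]
 [ 0.3 -0.5]]
stud [[546.48259104 247.20478322  50.        ]] [[533.69033871 216.69296231]]
end [[510.16092855 489.59854724  30.        ]] [[127.49248917 284.59802132]]
plate [[512.79842766 467.75721947  67.        ]] [[160.02163099 264.499307  ]]
```

Fit residual is under 1 px, with jig length as given. The pine piece beneath the drill plate (crop (290,240)) is the offcut meant. The small pine piece at (173,175) and the black bar at (275,275) are look-alikes and lie outside the jig. Moving over the stop for a closer look.

Request:
arm_command:
  deltas:
    - [[1.3,4.0,0.7],3.6,0]
    - [[1.3,4.0,0.7],3.6,0]
    - [[1.3,4.0,0.7],3.6,0]
    - [[1.3,4.0,0.7],3.6,0]
    - [[1.3,4.0,0.7],3.6,0]
    - [[1.3,4.0,0.7],3.6,0]
    - [[1.3,4.0,0.7],3.6,0]
    - [[1.3,4.0,0.7],3.6,0]
    - [[1.3,4.0,0.7],3.6,0]
    - [[1.3,4.0,0.7],3.6,0]

```text
time: 1.1
tcp_pos: [347.3, -76.2, 280.5]
tcp_rot: [[0.491, 0.871, 0.0], [0.871, -0.491, -0.0], [-0.0, 0.0, -1.0]]
wrist_force: [0.3, -0.3, -0.4]
opening: 0.3
grip_force: 0.0
```

Request:
arm_command:
  deltas:
    - [[0.6,4.0,0],3.6,0]
    - [[0.6,4.0,0],3.6,0]
    - [[0.6,4.0,0],3.6,0]
    - [[0.6,4.0,0],3.6,0]
    - [[2.9,1.7,0],3.6,0]
    - [[2.9,1.7,0],3.6,0]
    - [[2.9,1.7,0],3.6,0]
    - [[2.9,1.7,-0.8],3.6,0]
    - [[2.9,1.7,-0.8],3.6,0]
    - [[2.9,1.7,-0.8],3.6,0]

```text
time: 2.1
tcp_pos: [546.3, 184.9, 255.4]
tcp_rot: [[-0.115, 0.993, -0.001], [0.993, 0.115, -0.0], [-0.0, -0.001, -1.0]]
wrist_force: [0.0, 0.0, 0.6]
opening: 0.3
grip_force: 0.0
```

Request:
arm_command:
  deltas:
    - [[0,0,0],0.5,0]
    - [[0,0,0],0,0]

```text
time: 2.3
tcp_pos: [545.2, 184.2, 255.0]
tcp_rot: [[-0.121, 0.993, -0.003], [0.993, 0.121, -0.001], [-0.0, -0.003, -1.0]]
wrist_force: [-0.1, -0.3, 0.5]
opening: -0.2
grip_force: 0.0
```

```bash
cat >> h.py <<'E'
def wcap(f):
    s=ctrl.get_state(); c=cap('wrist',f)
    T=np.eye(4);T[:3,:3]=s['tcp_rot'];T[:3,3]=s['tcp_pos']
    W=np.linalg.inv(T@np.array(c['T_tool_cam']))
    c['rvec']=cv2.Rodrigues(W[:3,:3])[0];c['tvec']=W[:3,3];return c,s
def back(c,uv,z):
    n=cv2.undistortPoints(np.array(uv,float).reshape(-1,1,2),np.array([[c['fx'],0,c['cx']],[0,c['fy'],c['cy']],[0,0,1.]]),np.array(c['dist'],float)).reshape(-1,2)
    R=cv2.Rodrigues(np.array(c['rvec'],float))[0];o=-R.T@np.ravel(c['tvec']);d=np.c_[n,np.ones(len(n))]@R
    return o+d*((np.broadcast_to(z,len(n))-o[2])/d[:,2])[:,None]
P=np.array([530.54,320.82,.12018])
def w2j(X):
    X=np.array(X,float).reshape(-1,3);d=X[:,:2]-P[:2];cs,sn=np.cos(P[2]),np.sin(P[2])
    return np.c_[cs*d[:,0]+sn*d[:,1],-sn*d[:,0]+cs*d[:,1],X[:,2]]
E
python3 - <<'E'
from h import *
import pickle
c,s=wcap('w1.png');pickle.dump(c,open('w1.pkl','wb'))
print(s['time'],s['tcp_pos'],s['tcp_rot'][:,0],s['joint_positions'],s['wrist_force'],np.round(c['T_tool_cam'],2))
E
```

```text
2.3 [545.20551672 184.1616769  254.95254703] [-1.21090109e-01  9.92641395e-01 -4.96593005e-04] [ 2.61633091e-01  1.92952057e-01  1.16011472e+00 -9.37355405e-05
  1.79143051e+00  1.40225407e-01] [-0.11687398 -0.32078172  0.48164973] [[  -0.     -0.96   -0.28   70.9 ]
 [   1.     -0.     -0.     -0.73]
 [   0.     -0.28    0.96 -163.45]
 [   0.      0.      0.      1.  ]]
```

View pics/w1.png

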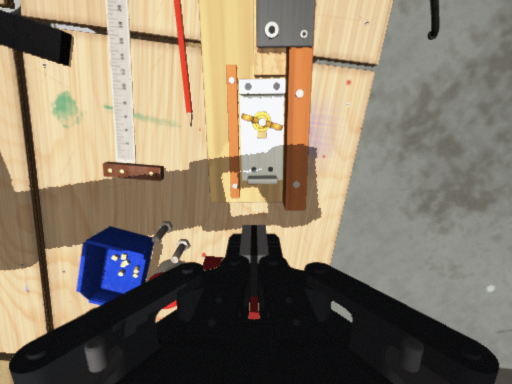

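```bash
python3 - <<'E'
import cv2
a=cv2.imread('pics/w1.png')[60:210,215:325]
cv2.imwrite('pics/w1c.png',cv2.resize(a,None,fx=4,fy=4,interpolation=cv2.INTER_CUBIC))
E
```

```text
(no output)
```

View pics/w1c.png

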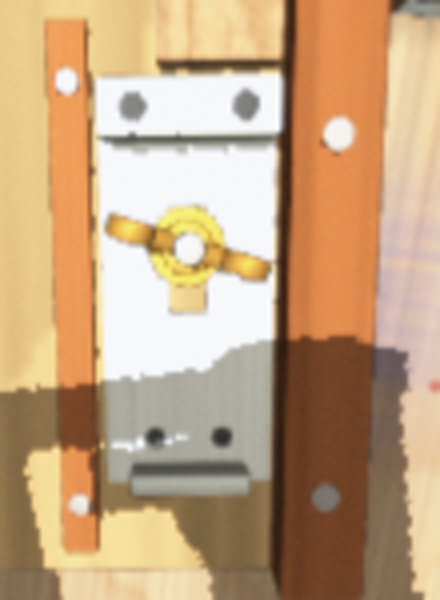

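```bash
python3 - <<'E'
from h import *
import pickle
from scipy.optimize import least_squares
c=pickle.load(open('w1.pkl','rb'))
f=lambda q:np.array(q)/4+[214.6,59.6]
M=[(-41,0,27),(-27,0,27),(-27,-190,27),(-41,-190,27),(7,-75,64)]
px=f([(46,20),(85,20),(98,550),(63,552),(189,247)])
r=least_squares(lambda p:(proj(c,j2w(p,M))-px).ravel(),P,x_scale=[100,100,.1]);p=r.x
print(p,np.round(r.fun.reshape(-1,2),1))
import h; h.P=p
for n,q,z in [('stud',(189,247),64),('wl',(106,228),55),('wr',(271,266),55),('noseF',(190,76),58),('tabtopRear',(190,474),48),('tabbotrear',(190,494),24),('tabL',(133,470),48),('tabR',(250,470),48),('off',(220,62),40)]:
    X=back(c,f(q),z);print(n,X.round(1),w2j(X).round(1))
w=back(c,f([(106,228),(271,266)]),55);print(np.degrees(np.arctan2(*(w[1]-w[0])[1::-1])),np.linalg.norm(w[1]-w[0]))
print(j2w(p,(7,-180,35)),j2w(p,(7,-75,35)))
E
```

```text
[5.30563818e+02 3.19106039e+02 1.28419646e-01] [[-0.4 -0.7]
 [ 0.2 -0.8]
 [ 0.2  0.8]
 [-0.   0.3]
 [ 0.1  0.6]]
stud [[546.9 246.4  64. ]] [[  6.9 -74.3  64. ]]
wl [[519.2 248.9  55. ]] [[-20.3 -68.2  55. ]]
wr [[575.2 243.4  55. ]] [[ 34.5 -80.8  55. ]]
noseF [[540.7 297.9  58. ]] [[  7.3 -22.3  58. ]]
tabtopRear [[558.  167.8  48. ]] [[   7.8 -153.6   48. ]]
tabbotrear [[560.4 154.3  24. ]] [[   8.5 -167.3   24. ]]
tabL [[537.5 166.7  48. ]] [[ -12.7 -152.    48. ]]
tabR [[579.2 171.8  48. ]] [[  29.4 -152.3   48. ]]
off [[550.2 305.5  40. ]] [[ 17.7 -16.   40. ]]
-5.6056555322314825 56.24941669052748
[[560.55822978 141.48471375  35.        ]] [[547.11119867 245.62009369  35.        ]]
```

Brass wings in the crop run (106,228) to (271,266), 56 mm apart (58 expected). The stud is at (189,247) and the tab's rear at about jig y = -160. All three agree with the given sizes. Lowering the shut fingers behind the tab.

Request:
arm_command:
  deltas:
    - [[0.27,-0.88,-2.2],0,0]
    - [[0.27,-0.88,-2.2],0,0]
    - [[0.27,-0.88,-2.2],0,0]
    - [[0.27,-0.88,-2.2],0,0]
    - [[0.27,-0.88,-2.2],0,0]
    - [[0.27,-0.88,-2.2],0,0]
    - [[0,0,-2.6],0,0]
    - [[0,0,-2.6],0,0]
    - [[0,0,-2.2],0,0]
    - [[0,0,-1.6],0,0]

```text
time: 3.35
tcp_pos: [560.9, 130.8, 34.4]
tcp_rot: [[-0.12, 0.993, 0.001], [0.993, 0.12, 0.0], [-0.0, 0.001, -1.0]]
wrist_force: [0.7, -0.1, -0.7]
opening: -0.4
grip_force: 0.0
```

Request:
arm_command:
  deltas:
    - [[0,0,0],0,0]
    - [[-0.05,0.4,0],0,0]
    - [[-0.05,0.4,0],0,0]
    - [[-0.05,0.4,0],0,0]
    - [[-0.03,0.3,0],0,0]

```text
time: 3.85
tcp_pos: [560.1, 146.9, 35.4]
tcp_rot: [[-0.121, 0.993, 0.002], [0.993, 0.121, 0.0], [0.0, 0.002, -1.0]]
wrist_force: [-0.1, -0.0, 0.5]
opening: 0.3
grip_force: 0.0
```

Request:
arm_command:
  deltas:
    - [[-0.02,0.15,0],0,0]
    - [[-0.02,0.15,0],0,0]
    - [[-0.02,0.15,0],0,0]
    - [[-0.02,0.15,0],0,0]
    - [[0,0,0],0,0]

```text
time: 4.35
tcp_pos: [558.9, 152.4, 34.4]
tcp_rot: [[-0.121, 0.993, 0.0], [0.993, 0.121, 0.0], [0.0, 0.0, -1.0]]
wrist_force: [0.1, -0.2, -0.1]
opening: 0.0
grip_force: 0.0
```

Request:
arm_command:
  deltas:
    - [[-0.01,0.1,0],0,0]
    - [[-0.01,0.1,0],0,0]
    - [[-0.01,0.1,0],0,0]

```text
time: 4.65
tcp_pos: [558.7, 155.3, 34.4]
tcp_rot: [[-0.121, 0.993, 0.0], [0.993, 0.121, 0.0], [-0.0, 0.0, -1.0]]
wrist_force: [0.2, -0.4, -0.6]
opening: 0.2
grip_force: 0.0
```

Request:
arm_command:
  deltas:
    - [[-0.01,0.1,0],0,0]
    - [[-0.01,0.1,0],0,0]
    - [[-0.01,0.1,0],0,0]

```text
time: 4.95
tcp_pos: [558.4, 158.4, 34.5]
tcp_rot: [[-0.121, 0.993, 0.0], [0.993, 0.121, 0.0], [0.0, 0.0, -1.0]]
wrist_force: [-0.8, -0.8, 0.4]
opening: 0.3
grip_force: 0.0
```

Request:
arm_command:
  deltas:
    - [[-0.01,0.1,0],0,0]
    - [[-0.01,0.1,0],0,0]

```text
time: 5.15
tcp_pos: [558.1, 160.4, 34.4]
tcp_rot: [[-0.121, 0.993, 0.0], [0.993, 0.121, -0.0], [-0.0, 0.0, -1.0]]
wrist_force: [0.1, -0.0, -0.1]
opening: 0.2
grip_force: 0.0
```

Request:
arm_command:
  deltas:
    - [[-0.01,0.1,0],0,0]
    - [[-0.01,0.1,0],0,0]

```text
time: 5.35
tcp_pos: [557.9, 162.4, 34.4]
tcp_rot: [[-0.121, 0.993, 0.0], [0.993, 0.121, -0.0], [-0.0, 0.0, -1.0]]
wrist_force: [0.6, -0.2, -0.2]
opening: -0.2
grip_force: 0.0
```

```bash
python3 - <<'E'
from h import *
c,s=wcap('w2.png')
print(w2j(s['tcp_pos']),s['tcp_pos'])
a=c['image'][60:260,160:360]
cv2.imwrite('pics/w2c.png',cv2.resize(a,None,fx=3,fy=3,interpolation=cv2.INTER_CUBIC))
E
```

```text
[[   8.19457118 -160.58170883   34.41987324]] [557.92775167 162.37901015  34.41987324]
```

View pics/w2c.png

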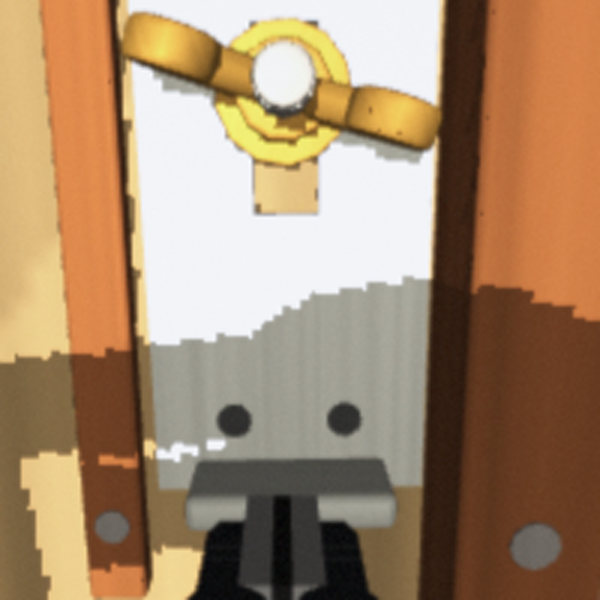

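The fingers stand just behind the tab (tab top at crop (290,480), fingertips at (283,500)), with no contact force yet. Continuing in small steps.

Request:
arm_command:
  deltas:
    - [[-0.01,0.1,0],0,0]
    - [[-0.01,0.1,0],0,0]

```text
time: 5.6
tcp_pos: [557.8, 164.3, 34.5]
tcp_rot: [[-0.121, 0.993, 0.0], [0.993, 0.121, -0.0], [-0.0, 0.0, -1.0]]
wrist_force: [0.9, 0.1, 0.1]
opening: 0.4
grip_force: 0.0
```

Request:
arm_command:
  deltas:
    - [[-0.01,0.1,0],0,0]
    - [[-0.01,0.1,0],0,0]

```text
time: 5.8
tcp_pos: [557.6, 166.4, 34.4]
tcp_rot: [[-0.121, 0.993, 0.0], [0.993, 0.121, 0.0], [0.0, 0.0, -1.0]]
wrist_force: [0.4, -0.3, 0.1]
opening: -0.3
grip_force: 0.0
```

Request:
arm_command:
  deltas:
    - [[-0.01,0.1,0],0,0]
    - [[-0.01,0.1,0],0,0]

```text
time: 6.0
tcp_pos: [557.3, 168.4, 34.4]
tcp_rot: [[-0.121, 0.993, 0.0], [0.993, 0.121, 0.0], [-0.0, 0.0, -1.0]]
wrist_force: [-0.5, 1.0, 0.5]
opening: 0.7
grip_force: 0.0
```

```bash
python3 - <<'E'
from h import *
o=cv2.imread('pics/w2.png'); c,s=wcap('w3.png'); n=c['image']
for nm,(x0,x1,y0,y1) in dict(hole=(225,290,190,210),nut=(200,310,60,115),screw=(187,210,225,245),tab=(222,240,210,238)).items():
    m=cv2.matchTemplate(n,o[y0:y1,x0:x1],cv2.TM_CCOEFF_NORMED);_,v,_,l=cv2.minMaxLoc(m);print(nm,v,l[0]-x0,l[1]-y0)
print(s['tcp_pos'],s['wrist_force'])
E
```

```text
hole 0.9283469915390015 0 8
nut 0.9416224956512451 0 12
screw 0.8679598569869995 0 4
tab 0.6683728694915771 223 -16
[557.32667999 168.37345011  34.40314526] [-0.48732899  0.99742395  0.50015572]
```

```bash
python3 - <<'E'
import cv2
a=cv2.imread('pics/w3.png')[180:280,200:320]
cv2.imwrite('pics/w3c.png',cv2.resize(a,None,fx=6,fy=6,interpolation=cv2.INTER_CUBIC))
E
```

```text
(no output)
```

View pics/w3c.png

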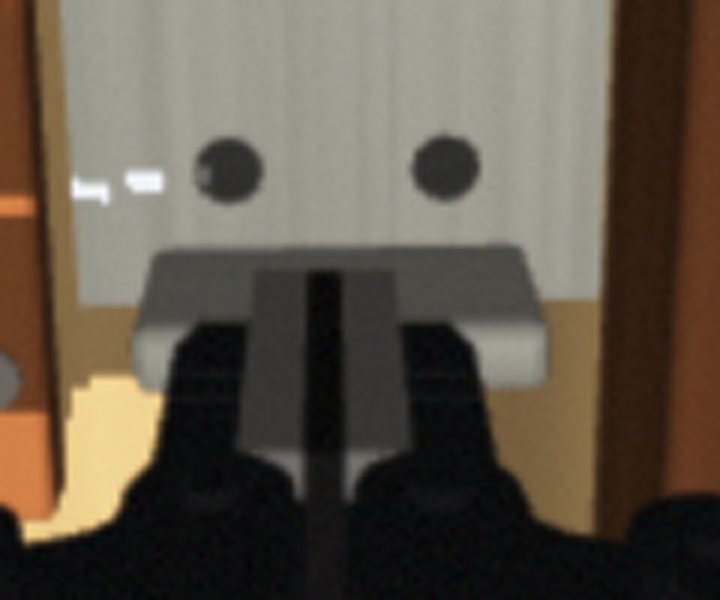

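```bash
python3 - <<'E'
from h import *
import pickle
from scipy.optimize import least_squares
c=ctrl.capture('side');s=ctrl.get_state()
w=pickle.load(open('w1.pkl','rb'));a,_=pickle.load(open('c.pkl','rb'))
Ti=np.linalg.inv(w['T_tool_cam']);p=Ti[:3,3]
print('tcp in wrist px',w['fx']*p[0]/p[2]+w['cx'],w['fy']*p[1]/p[2]+w['cy'])
print('tcp side px',proj(c,s['tcp_pos']),proj(c,j2w(P,[(7,-160,48),(7,-75,64)])))
f=lambda q:np.array(q)/4+[214.6,59.6]
M=[(-41,0,27),(-27,0,27),(-27,-190,27),(-41,-190,27),(7,-75,64)]
px=f([(46,20),(85,20),(98,550),(63,552),(189,247)])
M2=[(-75,200,18),(-75,-200,18),(-41,0,27),(-41,-190,27),(-27,0,27),(-27,-190,27)]
px2=np.array([(97,415),(745,336),(417,318),(724,282),(418,297),(722,262)])/5+[194.6,104.6]
g=lambda p,M:j2w(p,M)+[0,0,p[3]]
for k,F in dict(w=lambda p:(proj(w,g(p,M))-px).ravel(),t=lambda p:(proj(a,g(p,M2))-px2).ravel(),both=lambda p:np.r_[(proj(w,g(p,M))-px).ravel(),(proj(a,g(p,M2))-px2).ravel()]).items():
    r=least_squares(F,[530,320,.12,0],x_scale=[100,100,.1,30]);print(k,r.x,r.cost)
u,v=proj(c,s['tcp_pos'])[0].astype(int)
im=c['image'][v-50:v+40,u-60:u+60]; print(u,v)
cv2.imwrite('pics/s3c.png',cv2.resize(im,None,fx=6,fy=6,interpolation=cv2.INTER_CUBIC))
E
```

```text
tcp in wrist px 254.85959440451253 224.37803537078182
tcp side px [[239.16362748 156.87337797]] [[239.89261917 152.47117817]
 [233.29062461 159.87524757]]
w [ 5.30363385e+02  3.19028093e+02  1.28472895e-01 -3.73211510e+00] 0.35394426362919423
t [ 5.33766375e+02  3.18961992e+02  1.19994183e-01 -1.39822594e+01] 0.4035268036471912
both [ 5.30820177e+02  3.19231890e+02  1.24141489e-01 -4.58863310e+00] 2.2179800430567025
239 156
```

View pics/s3c.png

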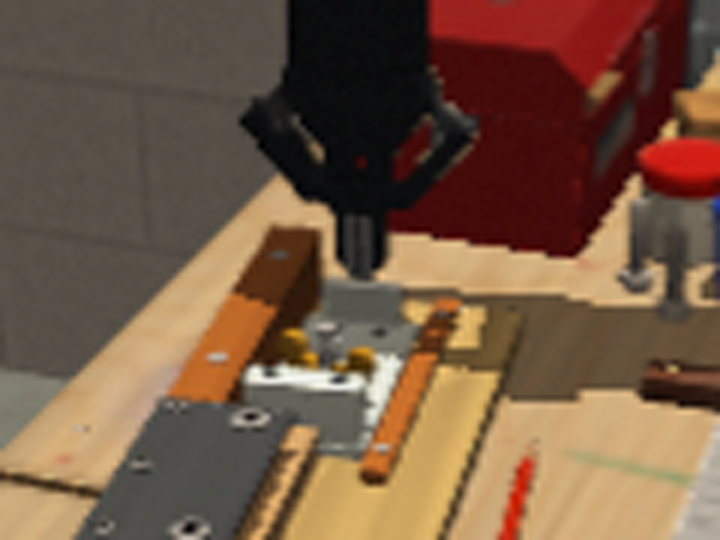

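```bash
python3 - <<'E'
from h import *
c,s=wcap('w4.png')
g=lambda q:np.array(q)/6+[199.6,179.6]
for n,q,z in [('frontbot',(330,245),24),('fronttop',(160,325),48),('reartop',(160,388),48),('platerear',(80,305),24),('holeL',(230,170),24),('platerear0',(80,305),18),('tipcorner',(250,270),34.4),('tipcorner',(400,270),34.4)]:
    X=back(c,g(q),z);print(n,X.round(1),w2j(X).round(1))
E
```

```text
frontbot [[557.4 166.9  24. ]] [[   8.2 -156.    24. ]]
fronttop [[539.7 165.9  48. ]] [[  -9.5 -154.9   48. ]]
reartop [[540.4 158.7  48. ]] [[  -9.7 -162.1   48. ]]
platerear [[528.7 155.7  24. ]] [[ -21.6 -163.8   24. ]]
holeL [[544.7 174.8  24. ]] [[  -3.5 -146.6   24. ]]
platerear0 [[528.  152.8  18. ]] [[ -22.6 -166.5   18. ]]
tipcorner [[548.3 167.1  34.4]] [[  -0.8 -154.7   34.4]]
tipcorner [[564.9 169.2  34.4]] [[  16.  -154.7   34.4]]
```

Request:
arm_command:
  deltas:
    - [[0,0,-0.2],0,0]
    - [[0,0,0],0,0]

```text
time: 6.35
tcp_pos: [557.2, 168.2, 32.0]
tcp_rot: [[-0.121, 0.993, -0.0], [0.993, 0.121, -0.0], [-0.0, -0.0, -1.0]]
wrist_force: [-0.1, 0.5, -0.5]
opening: -0.4
grip_force: 0.0
```

The wrist view puts the fingertip over the tab: tab top spans jig y -155 to -162, fingertip is at -155, and there is no contact. The side view shows the same, with the tip about 15 mm higher than the TCP would put it. I'll back off, go 12 mm lower and approach again.

Request:
arm_command:
  deltas:
    - [[0.12,-0.9,0],0,0]
    - [[0.12,-1.0,0],0,0]
    - [[0.12,-1.0,0],0,0]
    - [[0,0,-0.3],0,0]
    - [[0,0,-0.3],0,0]
    - [[0,0,-0.3],0,0]
    - [[0,0,-0.2],0,0]
    - [[0,0,0],0,0]

```text
time: 7.15
tcp_pos: [560.6, 139.5, 20.9]
tcp_rot: [[-0.121, 0.993, -0.001], [0.993, 0.121, -0.0], [0.0, -0.001, -1.0]]
wrist_force: [-0.5, 0.1, 0.1]
opening: -0.0
grip_force: 0.0
```

Request:
arm_command:
  deltas:
    - [[-0.04,0.4,0],0,0]
    - [[-0.04,0.4,0],0,0]
    - [[-0.02,0.2,0],0,0]
    - [[0,0.1,0],0,0]

```text
time: 7.55
tcp_pos: [560.0, 150.3, 21.6]
tcp_rot: [[-0.121, 0.993, 0.0], [0.993, 0.121, -0.001], [-0.001, 0.0, -1.0]]
wrist_force: [-0.9, -3.2, 1.2]
opening: -0.1
grip_force: 1.1
```

Request:
arm_command:
  deltas:
    - [[-0.02,0.1,0],0,0]
    - [[-0.01,0.1,0],0,0]
    - [[-0.01,0.1,0],0,0]

```text
time: 7.85
tcp_pos: [559.7, 153.1, 21.6]
tcp_rot: [[-0.121, 0.993, 0.0], [0.993, 0.121, -0.0], [-0.0, 0.0, -1.0]]
wrist_force: [-0.2, -1.9, 0.2]
opening: -0.3
grip_force: 1.2
```

Request:
arm_command:
  deltas:
    - [[-0.01,0.1,0],0,0]
    - [[-0.01,0.1,0],0,0]

```text
time: 8.05
tcp_pos: [559.5, 155.2, 21.6]
tcp_rot: [[-0.121, 0.993, 0.0], [0.993, 0.121, -0.0], [-0.0, 0.0, -1.0]]
wrist_force: [0.1, -2.6, 2.7]
opening: 0.4
grip_force: 1.3
```

Request:
arm_command:
  deltas:
    - [[-0.01,0.1,0],0,0]
    - [[-0.01,0.1,0],0,0]

```text
time: 8.25
tcp_pos: [559.2, 157.2, 21.5]
tcp_rot: [[-0.121, 0.993, 0.0], [0.993, 0.121, -0.0], [-0.0, 0.0, -1.0]]
wrist_force: [0.2, -4.0, 1.6]
opening: -0.2
grip_force: 1.8
```

Request:
arm_command:
  deltas:
    - [[-0.02,0.1,0],0,0]
    - [[-0.01,0.1,0],0,0]

```text
time: 8.45
tcp_pos: [559.0, 159.3, 21.5]
tcp_rot: [[-0.121, 0.993, 0.0], [0.993, 0.121, -0.0], [-0.0, 0.0, -1.0]]
wrist_force: [0.1, -4.4, 2.7]
opening: -0.3
grip_force: 1.9
```

Request:
arm_command:
  deltas:
    - [[-0.01,0.1,0],0,0]

```text
time: 8.55
tcp_pos: [558.8, 160.3, 21.5]
tcp_rot: [[-0.121, 0.993, 0.0], [0.993, 0.121, -0.0], [-0.0, 0.0, -1.0]]
wrist_force: [0.6, -3.3, 2.5]
opening: 0.2
grip_force: 1.9
```

Request:
arm_command:
  deltas:
    - [[-0.01,0.1,0],0,0]

```text
time: 8.65
tcp_pos: [558.7, 161.3, 21.5]
tcp_rot: [[-0.121, 0.993, 0.0], [0.993, 0.121, -0.0], [-0.0, 0.0, -1.0]]
wrist_force: [0.7, -6.9, 3.4]
opening: 0.2
grip_force: 3.6
```

Request:
arm_command:
  deltas:
    - [[0,0.05,0],0,0]

```text
time: 8.75
tcp_pos: [558.8, 161.2, 21.5]
tcp_rot: [[-0.121, 0.993, 0.0], [0.993, 0.121, -0.001], [-0.001, 0.0, -1.0]]
wrist_force: [-0.5, -8.2, 3.2]
opening: 0.1
grip_force: 3.7
```

Request:
arm_command:
  deltas:
    - [[0,0.02,0],0,0]

```text
time: 8.85
tcp_pos: [558.8, 161.2, 21.5]
tcp_rot: [[-0.121, 0.993, 0.0], [0.993, 0.121, -0.002], [-0.002, -0.0, -1.0]]
wrist_force: [0.2, -8.0, 3.7]
opening: -0.2
grip_force: 3.7
```

Request:
arm_command:
  deltas:
    - [[0,0.02,0],0,0]
    - [[0,0,0],0,0]

```text
time: 9.05
tcp_pos: [558.7, 161.2, 21.5]
tcp_rot: [[-0.121, 0.993, 0.0], [0.993, 0.121, -0.002], [-0.002, -0.0, -1.0]]
wrist_force: [-0.4, -7.9, 3.7]
opening: -0.2
grip_force: 3.8
```

Request:
arm_command:
  deltas:
    - [[0,0.05,0],0,0]
    - [[0,0,0],0,0]

```text
time: 9.25
tcp_pos: [558.8, 161.3, 21.5]
tcp_rot: [[-0.12, 0.993, -0.0], [0.993, 0.12, -0.003], [-0.002, -0.0, -1.0]]
wrist_force: [-0.2, -9.6, 3.8]
opening: -0.3
grip_force: 4.7
```

```bash
python3 - <<'E'
from h import *
c=ctrl.capture('top');s=ctrl.get_state();print(s['wrist_force'],s['tcp_pos'])
c,s=wcap('w5.png');print(s['wrist_force'],s['moment'],s['joint_positions'])
E
```

```text
[-0.78656054 -8.73159482  3.40672377] [558.75382656 161.28113641  21.51209127]
[-0.78656054 -8.73159482  3.40672377] [-1.55175801  0.02586967  0.03073144] [ 0.21878385  0.35023902  1.44739231 -0.00251037  1.34458038  0.09862848]
```

Seated: the stop no longer advances and it holds at about 9 N. Backing off, then setting the fork opening. I'll also touch the stop's plate lightly to learn the true fingertip height.

Request:
arm_command:
  deltas:
    - [[0.12,-1.0,0],0,0]
    - [[0.12,-1.0,0],0,0]
    - [[0,0,2.0],0,19]
    - [[0,0,2.0],0,19]
    - [[0,0,2.0],0,19]
    - [[-0.27,2.25,0],0,19]
    - [[-0.27,2.25,0],0,19]
    - [[-0.27,2.25,0],0,19]
    - [[0,0,-2.0],0,19]
    - [[0,0,-2.0],0,19]

```text
time: 10.35
tcp_pos: [553.1, 211.0, 41.2]
tcp_rot: [[-0.122, 0.992, 0.001], [0.992, 0.122, 0.001], [0.001, 0.001, -1.0]]
wrist_force: [-0.0, 0.8, -0.7]
opening: 16.1
grip_force: 0.0
```

Request:
arm_command:
  deltas:
    - [[0,0,-1.5],0,19]
    - [[0,0,-0.5],0,19]
    - [[0,0,-0.2],0,19]
    - [[0,0,0],0,19]

```text
time: 10.75
tcp_pos: [553.4, 210.1, 20.0]
tcp_rot: [[-0.121, 0.993, 0.001], [0.993, 0.121, 0.0], [0.0, 0.001, -1.0]]
wrist_force: [0.5, 0.4, -0.2]
opening: 16.1
grip_force: 0.0
```

Request:
arm_command:
  deltas:
    - [[0,0,-0.3],0,19]
    - [[0,0,-0.3],0,19]
    - [[0,0,-0.2],0,19]
    - [[0,0,0],0,19]

```text
time: 11.15
tcp_pos: [552.8, 210.1, 11.1]
tcp_rot: [[-0.121, 0.993, -0.0], [0.993, 0.121, -0.0], [-0.0, -0.0, -1.0]]
wrist_force: [-0.0, -0.1, -0.2]
opening: 16.4
grip_force: 0.0
```

Request:
arm_command:
  deltas:
    - [[0,0,-0.1],0,19]
    - [[0,0,-0.1],0,19]
    - [[0,0,-0.1],0,19]

```text
time: 11.45
tcp_pos: [553.0, 210.2, 8.4]
tcp_rot: [[-0.121, 0.993, 0.0], [0.993, 0.121, 0.0], [0.0, 0.0, -1.0]]
wrist_force: [-0.2, 0.4, -0.7]
opening: 16.1
grip_force: 0.0
```

Request:
arm_command:
  deltas:
    - [[0,0,-0.1],0,19]
    - [[0,0,-0.1],0,19]

```text
time: 11.65
tcp_pos: [552.9, 210.2, 6.3]
tcp_rot: [[-0.121, 0.993, 0.0], [0.993, 0.121, -0.0], [-0.0, 0.0, -1.0]]
wrist_force: [0.0, 0.1, -0.7]
opening: 16.1
grip_force: 0.0
```

Request:
arm_command:
  deltas:
    - [[0,0,-0.1],0,19]
    - [[0,0,-0.1],0,19]

```text
time: 11.85
tcp_pos: [552.9, 210.2, 4.3]
tcp_rot: [[-0.121, 0.993, 0.0], [0.993, 0.121, 0.0], [-0.0, 0.0, -1.0]]
wrist_force: [-0.7, -0.3, -0.2]
opening: 16.0
grip_force: 0.0
```

Request:
arm_command:
  deltas:
    - [[0,0,-0.1],0,19]
    - [[0,0,-0.1],0,19]

```text
time: 12.05
tcp_pos: [553.0, 210.2, 3.4]
tcp_rot: [[-0.121, 0.993, 0.0], [0.993, 0.121, -0.0], [-0.0, 0.0, -1.0]]
wrist_force: [-5.9, -1.7, 11.5]
opening: 16.4
grip_force: 5.9
```

```bash
python3 - <<'E'
from h import *
s=ctrl.get_state();print(s['wrist_force'],s['tcp_pos'],ctrl.pinch_z)
E
```

```text
[-5.90611355 -1.72300835 11.45667178] [553.03303043 210.19776513   3.364934  ] 18.700000000000003
```

Request:
arm_command:
  deltas:
    - [[0,0,3.0],0,19]
    - [[0,0,3.0],0,19]

```text
time: 12.25
tcp_pos: [552.2, 209.9, 62.2]
tcp_rot: [[-0.121, 0.993, -0.002], [0.993, 0.121, -0.001], [-0.0, -0.002, -1.0]]
wrist_force: [0.6, 0.9, -0.2]
opening: 16.7
grip_force: 0.0
```

```bash
python3 - <<'E'
from h import *
s=ctrl.get_state();print(s['tcp_pos'],s['wrist_force'])
c=ctrl.capture('wrist')
y=np.arctan2(.993,-.121);R=np.array([[np.cos(y),np.sin(y),0],[np.sin(y),-np.cos(y),0],[0,0,-1]])
T=np.eye(4);T[:3,:3]=R;T[:3,3]=[557.93,162.38,34.42]
W=np.linalg.inv(T@np.array(c['T_tool_cam']));c['rvec']=cv2.Rodrigues(W[:3,:3])[0];c['tvec']=W[:3,3]
f=lambda q:np.array(q)/3+[159.6,59.6]
X=back(c,f([(283,75)]),64);print('stud',X)
w=back(c,f([(170,45),(395,118)]),56);print(w,np.degrees(np.arctan2(*(w[0]-w[1])[1::-1])),w.mean(0),np.linalg.norm(w[0]-w[1]))
E
```

```text
[552.17140724 209.94349425  62.15348001] [ 0.63154823  0.89848949 -0.21182066]
stud [[547.1388771  245.81901522  64.        ]]
[[527.99850726 248.92259689  56.        ]
 [566.65257356 242.16589934  56.        ]] 170.08492132427492 [547.32554041 245.54424811  56.        ] 39.24015549921224
```

Request:
arm_command:
  deltas:
    - [[-0.32,0.44,0],8.3,19]
    - [[-0.32,0.44,0],8.3,19]
    - [[-0.32,0.44,0],8.3,19]
    - [[-0.32,0.44,0],8.3,19]
    - [[-0.32,0.44,0],8.3,19]
    - [[-0.32,0.44,0],8.3,19]
    - [[-0.32,0.44,0],8.3,19]
    - [[-0.32,0.43,0],8.3,19]
    - [[-0.34,0.43,0],8.3,19]
    - [[0,0,0],0,19]

```text
time: 13.3
tcp_pos: [523.7, 250.0, 62.3]
tcp_rot: [[-0.99, 0.143, -0.0], [0.143, 0.99, 0.0], [0.0, 0.0, -1.0]]
wrist_force: [0.3, -0.4, 0.3]
opening: 16.3
grip_force: 0.0
```

Request:
arm_command:
  deltas:
    - [[0,0,-1.0],0,19]
    - [[0,0,-1.0],0,19]
    - [[0,0,-0.4],0,19]
    - [[0,0,-0.4],0,19]
    - [[0,0,0],0,19]

```text
time: 13.8
tcp_pos: [523.6, 249.3, 33.6]
tcp_rot: [[-0.989, 0.146, -0.001], [0.146, 0.989, -0.0], [0.001, -0.001, -1.0]]
wrist_force: [0.1, -0.3, 0.0]
opening: 16.3
grip_force: 0.0
```

Request:
arm_command:
  deltas:
    - [[0,0,-0.3],0,19]
    - [[0,0,-0.3],0,19]
    - [[0,0,-0.3],0,19]
    - [[0,0,-0.2],0,19]
    - [[0,0,0],0,19]

```text
time: 14.3
tcp_pos: [523.7, 249.5, 23.0]
tcp_rot: [[-0.989, 0.145, -0.001], [0.145, 0.989, -0.0], [0.001, -0.0, -1.0]]
wrist_force: [-0.7, -0.5, 0.1]
opening: 16.3
grip_force: 0.0
```

```bash
cat > arc.py <<'E'
import sys,numpy as np
# arc deltas: a0 a1 n [r] (world deg about stud), cm
a0,a1,n=float(sys.argv[1]),float(sys.argv[2]),int(sys.argv[3]);r=float(sys.argv[4]) if len(sys.argv)>4 else 24
a=np.radians(np.linspace(a0,a1,n+1));p=np.c_[np.cos(a),np.sin(a)]*r/10
print('abs0',[547.1,245.8]+p[0]*10,'abs1',[547.1,245.8]+p[-1]*10)
print([[[round(x,2),round(y,2),0],round((a1-a0)/n,2),19] for x,y in np.diff(p,axis=0)])
E
cat > tq.py <<'E'
from h import *
s=ctrl.get_state();F=np.array(s['wrist_force']);M=np.array(s['moment']);d=(np.array(s['tcp_pos'])-[547.1,245.8,0])/1000
R=np.array(s['tcp_rot']);print('tau Nmm',1000*(d[0]*F[1]-d[1]*F[0]+M[2]),'F',F.round(1),'Ft',F@R[:,1],'ang',np.degrees(np.arctan2(d[1],d[0])),'yaw',np.degrees(np.arctan2(R[1,0],R[0,0])),'r',np.hypot(*d[:2])*1000,s['joint_positions'][5],s['time'],s['tcp_pos'])
E
python3 arc.py 171.5 95 10; python3 tq.py
```

```text
abs0 [523.36361928 249.34742587] abs1 [545.00826217 269.70867275]
[[[np.float64(0.07), np.float64(0.31), 0], -7.65, 19], [[np.float64(0.11), np.float64(0.3), 0], -7.65, 19], [[np.float64(0.15), np.float64(0.28), 0], -7.65, 19], [[np.float64(0.18), np.float64(0.26), 0], -7.65, 19], [[np.float64(0.22), np.float64(0.23), 0], -7.65, 19], [[np.float64(0.25), np.float64(0.2), 0], -7.65, 19], [[np.float64(0.27), np.float64(0.17), 0], -7.65, 19], [[np.float64(0.29), np.float64(0.13), 0], -7.65, 19], [[np.float64(0.31), np.float64(0.09), 0], -7.65, 19], [[np.float64(0.32), np.float64(0.05), 0], -7.65, 19]]
tau Nmm 30.516419713793844 F [-0.7 -0.5  0.1] Ft -0.6108039598721128 ang 170.96611280836476 yaw 171.65291966395765 r 23.647351095457314 -1.0442166166111528 14.3 [523.74597902 249.51307394  23.01218656]
```

Request:
arm_command:
  deltas:
    - [[0.07,0.31,0],-7.65,19]
    - [[0.11,0.3,0],-7.65,19]
    - [[0.15,0.28,0],-7.65,19]
    - [[0.18,0.26,0],-7.65,19]
    - [[0.22,0.23,0],-7.65,19]
    - [[0,0,0],0,19]

```text
time: 14.9
tcp_pos: [531.3, 263.5, 23.4]
tcp_rot: [[-0.686, 0.727, -0.0], [0.727, 0.686, 0.0], [0.0, 0.0, -1.0]]
wrist_force: [-0.1, -0.0, -0.1]
opening: 16.1
grip_force: 0.0
```

```bash
python3 tq.py
```

```text
tau Nmm 5.053495616823646 F [-0.1 -0.  -0.1] Ft -0.114494739187525 ang 131.70579610974815 yaw 133.3447538495642 r 23.741095891379295 -0.358368046845628 14.9 [531.30490926 263.52441092  23.39701838]
```

Request:
arm_command:
  deltas:
    - [[0.25,0.2,0],-7.65,19]
    - [[0.27,0.17,0],-7.65,19]
    - [[0.29,0.13,0],-7.65,19]
    - [[0.31,0.09,0],-7.65,19]
    - [[0.32,0.05,0],-7.65,19]
    - [[0,0,0],0,19]

```text
time: 15.5
tcp_pos: [545.7, 269.8, 23.4]
tcp_rot: [[-0.092, 0.996, 0.0], [0.996, 0.092, 0.0], [0.0, 0.0, -1.0]]
wrist_force: [0.6, 0.3, 0.2]
opening: 16.2
grip_force: 0.0
```

```bash
python3 tq.py; python3 arc.py 280 180 13
```

```text
tau Nmm -13.18202387220177 F [0.6 0.3 0.2] Ft 0.6039541890344621 ang 93.29586808482745 yaw 95.2724872838192 r 24.056130160557174 0.30643464960880074 15.5 [545.71696422 269.81634049  23.40295954]
abs0 [551.26755626 222.16461393] abs1 [523.1 245.8]
[[[np.float64(-0.32), np.float64(-0.03), 0], -7.69, 19], [[np.float64(-0.32), np.float64(0.01), 0], -7.69, 19], [[np.float64(-0.32), np.float64(0.05), 0], -7.69, 19], [[np.float64(-0.31), np.float64(0.09), 0], -7.69, 19], [[np.float64(-0.29), np.float64(0.13), 0], -7.69, 19], [[np.float64(-0.27), np.float64(0.17), 0], -7.69, 19], [[np.float64(-0.25), np.float64(0.21), 0], -7.69, 19], [[np.float64(-0.22), np.float64(0.24), 0], -7.69, 19], [[np.float64(-0.18), np.float64(0.26), 0], -7.69, 19], [[np.float64(-0.15), np.float64(0.29), 0], -7.69, 19], [[np.float64(-0.11), np.float64(0.3), 0], -7.69, 19], [[np.float64(-0.06), np.float64(0.32), 0], -7.69, 19], [[np.float64(-0.02), np.float64(0.32), 0], -7.69, 19]]
```

```bash
python3 - <<'E'
from h import *
c,s=wcap('w6.png');a=c['image'][140:290,160:350]
cv2.imwrite('pics/w6c.png',cv2.resize(a,None,fx=4,fy=4,interpolation=cv2.INTER_CUBIC))
E
```

```text
(no output)
```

View pics/w6c.png

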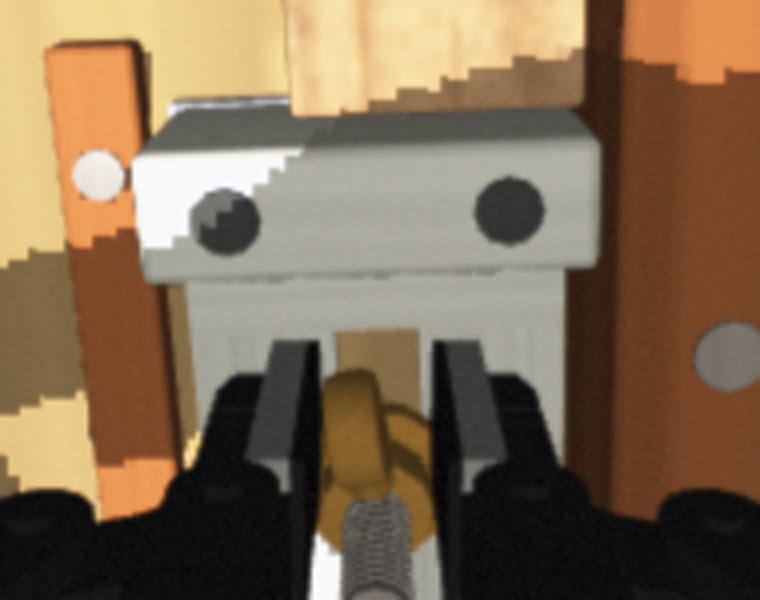

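The ear (crop (355,420)) stands between the two pads and has turned about 67°. The nose (370,130) touches the offcut with no gap. Finishing this stroke, then lifting and moving round for the other wing.

Request:
arm_command:
  deltas:
    - [[0.29,0.01,0],-7.3,19]
    - [[0,0,0],0,19]
    - [[0,0,1.2],0,19]
    - [[0,0,1.2],0,19]
    - [[0,0,1.2],0,19]
    - [[0,-0.5,0],8.4,19]
    - [[0,-0.5,0],8.4,19]
    - [[0,-0.5,0],8.4,19]
    - [[0,-0.5,0],8.4,19]
    - [[0,-0.5,0],8.4,19]

```text
time: 16.55
tcp_pos: [549.0, 244.8, 61.0]
tcp_rot: [[-0.647, 0.763, 0.002], [0.763, 0.647, 0.001], [-0.001, 0.002, -1.0]]
wrist_force: [-0.5, -0.9, 0.4]
opening: 16.4
grip_force: 0.0
```

Request:
arm_command:
  deltas:
    - [[0.02,-0.25,0],8.4,19]
    - [[0.02,-0.25,0],8.4,19]
    - [[0.02,-0.25,0],8.4,19]
    - [[0.02,-0.25,0],8.4,19]
    - [[0.02,-0.25,0],8.4,19]
    - [[0.02,-0.25,0],8.4,19]
    - [[0.02,-0.25,0],8.4,19]
    - [[0.02,-0.25,0],8.4,19]
    - [[0.02,-0.14,0],8.4,19]
    - [[0.03,-0.14,0],8.4,19]

```text
time: 17.55
tcp_pos: [551.1, 222.2, 61.0]
tcp_rot: [[-0.826, -0.564, 0.002], [-0.564, 0.826, 0.001], [-0.002, -0.0, -1.0]]
wrist_force: [-0.3, 0.6, 0.4]
opening: 16.4
grip_force: 0.0
```

Request:
arm_command:
  deltas:
    - [[0,0,0],8.4,19]
    - [[0,0,0],8.4,19]
    - [[0,0,0],8.4,19]
    - [[0,0,0],8.4,19]
    - [[0,0,0],8.4,19]
    - [[0,0,0],8.4,19]
    - [[0,0,0],7.6,19]
    - [[0,0,0],0,19]

```text
time: 18.35
tcp_pos: [551.1, 222.3, 60.8]
tcp_rot: [[0.035, -0.999, 0.002], [-0.999, -0.035, 0.001], [-0.001, -0.002, -1.0]]
wrist_force: [0.0, 0.1, -0.1]
opening: 16.2
grip_force: 0.0
```

```bash
python3 tq.py
```

```text
tau Nmm -60.24179299314891 F [ 0.   0.1 -0.1] Ft -0.013919635015775842 ang -80.3409615247895 yaw -88.00341967908501 r 23.884274559103133 -2.855286557260677 18.35 [551.1074145  222.25431674  60.79656598]
```

Request:
arm_command:
  deltas:
    - [[-0.1,0,-1.2],0,19]
    - [[0,0,-1.0],0,19]
    - [[0,0,-0.4],0,19]
    - [[0,0,-0.2],0,19]
    - [[0,0,0],0,19]

```text
time: 18.85
tcp_pos: [549.5, 222.0, 30.9]
tcp_rot: [[0.032, -0.999, -0.001], [-0.999, -0.032, -0.0], [0.0, 0.001, -1.0]]
wrist_force: [-0.0, 0.6, 0.1]
opening: 16.1
grip_force: 0.0
```

Request:
arm_command:
  deltas:
    - [[0,0,-0.3],0,19]
    - [[0,0,-0.3],0,19]
    - [[0,0,-0.3],0,19]
    - [[0,0,-0.2],0,19]
    - [[0,0,0],0,19]

```text
time: 19.35
tcp_pos: [549.4, 222.0, 20.0]
tcp_rot: [[0.032, -0.999, -0.001], [-0.999, -0.032, -0.0], [0.0, 0.001, -1.0]]
wrist_force: [-0.1, -0.1, 0.1]
opening: 16.5
grip_force: 0.0
```

```bash
sed -i 's/round(x,2),round(y,2),0/float(round(x,2)),float(round(y,2)),0/' arc.py; python3 arc.py 276 96 30
```

```text
abs0 [549.60868312 221.93147451] abs1 [544.59131688 269.66852549]
[[[-0.25, -0.01, 0], -6.0, 19], [[-0.25, 0.01, 0], -6.0, 19], [[-0.25, 0.04, 0], -6.0, 19], [[-0.24, 0.07, 0], -6.0, 19], [[-0.23, 0.09, 0], -6.0, 19], [[-0.22, 0.11, 0], -6.0, 19], [[-0.21, 0.14, 0], -6.0, 19], [[-0.2, 0.16, 0], -6.0, 19], [[-0.18, 0.18, 0], -6.0, 19], [[-0.16, 0.2, 0], -6.0, 19], [[-0.14, 0.21, 0], -6.0, 19], [[-0.11, 0.22, 0], -6.0, 19], [[-0.09, 0.23, 0], -6.0, 19], [[-0.07, 0.24, 0], -6.0, 19], [[-0.04, 0.25, 0], -6.0, 19], [[-0.01, 0.25, 0], -6.0, 19], [[0.01, 0.25, 0], -6.0, 19], [[0.04, 0.25, 0], -6.0, 19], [[0.07, 0.24, 0], -6.0, 19], [[0.09, 0.23, 0], -6.0, 19], [[0.11, 0.22, 0], -6.0, 19], [[0.14, 0.21, 0], -6.0, 19], [[0.16, 0.2, 0], -6.0, 19], [[0.18, 0.18, 0], -6.0, 19], [[0.2, 0.16, 0], -6.0, 19], [[0.21, 0.14, 0], -6.0, 19], [[0.22, 0.11, 0], -6.0, 19], [[0.23, 0.09, 0], -6.0, 19], [[0.24, 0.07, 0], -6.0, 19], [[0.25, 0.04, 0], -6.0, 19]]
```

First 6 rows (about 10° of it is slack).

Request:
arm_command:
  deltas:
    - [[-0.25,-0.01,0.1],-6,19]
    - [[-0.25,0.01,0],-6,19]
    - [[-0.25,0.04,0],-6,19]
    - [[-0.24,0.07,0],-6,19]
    - [[-0.23,0.09,0],-6,19]
    - [[-0.22,0.11,0],-6,19]
    - [[0,0,0],0,19]

```text
time: 20.05
tcp_pos: [535.2, 225.3, 21.6]
tcp_rot: [[-0.562, -0.827, 0.0], [-0.827, 0.562, 0.0], [-0.0, -0.0, -1.0]]
wrist_force: [0.5, -0.1, 0.1]
opening: 16.3
grip_force: 0.0
```

Request:
arm_command:
  deltas:
    - [[-0.21,0.14,0],-6,19]
    - [[-0.2,0.16,0],-6,19]
    - [[-0.18,0.18,0],-6,19]
    - [[-0.16,0.2,0],-6,19]
    - [[-0.14,0.21,0],-6,19]
    - [[0,0,0],0,19]

```text
time: 20.65
tcp_pos: [526.4, 234.2, 21.6]
tcp_rot: [[-0.899, -0.438, 0.0], [-0.438, 0.899, 0.0], [-0.0, 0.0, -1.0]]
wrist_force: [0.7, 0.7, -0.2]
opening: 16.3
grip_force: 0.0
```

Request:
arm_command:
  deltas:
    - [[-0.11,0.22,0],-6,19]
    - [[-0.09,0.23,0],-6,19]
    - [[-0.07,0.24,0],-6,19]
    - [[-0.04,0.25,0],-6,19]
    - [[-0.01,0.25,0],-6,19]

```text
time: 21.15
tcp_pos: [523.3, 245.8, 21.4]
tcp_rot: [[-0.997, 0.072, 0.0], [0.072, 0.997, -0.0], [-0.0, -0.0, -1.0]]
wrist_force: [0.5, -1.6, 0.0]
opening: 15.9
grip_force: 0.4
```

Request:
arm_command:
  deltas:
    - [[0.01,0.25,0],-6,19]
    - [[0.04,0.25,0],-6,19]
    - [[0.07,0.24,0],-6,19]
    - [[0.09,0.23,0],-6,19]
    - [[0.11,0.22,0],-6,19]

```text
time: 21.65
tcp_pos: [526.2, 257.7, 21.3]
tcp_rot: [[-0.828, 0.561, -0.001], [0.561, 0.828, -0.0], [0.0, -0.001, -1.0]]
wrist_force: [-1.7, -0.4, 0.3]
opening: 16.2
grip_force: 0.5
```

Request:
arm_command:
  deltas:
    - [[0.14,0.21,0],-6,19]
    - [[0.16,0.2,0],-6,19]
    - [[0.18,0.18,0],-6,19]
    - [[0.2,0.16,0],-6,19]
    - [[0.21,0.14,0],-6,19]

```text
time: 22.15
tcp_pos: [534.9, 266.8, 21.1]
tcp_rot: [[-0.437, 0.899, -0.001], [0.899, 0.437, -0.0], [0.001, -0.001, -1.0]]
wrist_force: [-1.6, 0.5, -1.2]
opening: 15.9
grip_force: 0.7
```

Request:
arm_command:
  deltas:
    - [[0.22,0.11,0],-6,19]
    - [[0.23,0.09,0],-6,19]
    - [[0.24,0.07,0],-6,19]
    - [[0.25,0.04,0],-6,19]
    - [[0.25,0.01,0],-4,19]

```text
time: 22.65
tcp_pos: [546.6, 270.4, 21.1]
tcp_rot: [[0.036, 0.999, -0.002], [0.999, -0.036, 0.001], [0.0, -0.002, -1.0]]
wrist_force: [-2.6, 2.1, -0.8]
opening: 16.2
grip_force: 1.2
```

```bash
python3 tq.py
```

```text
tau Nmm 61.59887084219787 F [-2.6  2.1 -0.8] Ft -2.7033823443853855 ang 91.15770285400949 yaw 87.94845982030336 r 24.558868532215552 0.4337744625824088 22.65 [546.60380398 270.35385536  21.10396371]
```

Request:
arm_command:
  deltas:
    - [[-0.1,0,0],0,19]
    - [[0,0,1.3],0,19]
    - [[0,0,1.3],0,19]
    - [[0,0,1.3],0,19]
    - [[0.02,-0.5,0],8.4,19]
    - [[0.02,-0.5,0],8.4,19]
    - [[0.02,-0.5,0],8.4,19]
    - [[0.02,-0.5,0],8.4,19]
    - [[0.02,-0.5,0],8.4,19]
    - [[0.02,-0.5,0],8.4,19]

```text
time: 23.65
tcp_pos: [547.9, 239.9, 62.1]
tcp_rot: [[-0.751, 0.66, 0.002], [0.66, 0.751, 0.001], [-0.001, 0.002, -1.0]]
wrist_force: [0.8, -0.2, 0.0]
opening: 16.2
grip_force: 0.0
```

Request:
arm_command:
  deltas:
    - [[0.04,-0.25,0],8.4,19]
    - [[0.04,-0.25,0],8.4,19]
    - [[0.04,-0.25,0],8.4,19]
    - [[0.04,-0.25,0],8.4,19]
    - [[0.04,-0.25,0],8.4,19]
    - [[0.04,-0.25,0],8.4,19]
    - [[0.04,-0.25,0],8.4,19]
    - [[0,0,0],8.4,19]
    - [[0,0,0],8.4,19]
    - [[0,0,0],8.4,19]

```text
time: 24.65
tcp_pos: [550.7, 222.6, 62.1]
tcp_rot: [[-0.735, -0.678, 0.002], [-0.678, 0.735, 0.001], [-0.002, -0.001, -1.0]]
wrist_force: [-0.5, 0.4, -1.4]
opening: 16.2
grip_force: 0.0
```

Request:
arm_command:
  deltas:
    - [[0,0,0],8.4,19]
    - [[0,0,0],8.4,19]
    - [[0,0,0],8.4,19]
    - [[0,0,0],8.4,19]
    - [[0,0,0],8.4,19]
    - [[0,0,0],7.0,19]
    - [[0,0,0],0,19]

```text
time: 25.35
tcp_pos: [550.7, 222.6, 61.9]
tcp_rot: [[0.024, -1.0, 0.002], [-1.0, -0.024, 0.001], [-0.001, -0.002, -1.0]]
wrist_force: [-0.3, 0.1, 0.5]
opening: 16.2
grip_force: 0.0
```

```bash
python3 tq.py
```

```text
tau Nmm -56.14342417301191 F [-0.3  0.1  0.5] Ft 0.30402860815369703 ang -81.18249373984158 yaw -88.63851978530879 r 23.505090860497894 -2.8434255782137163 25.35 [550.70304306 222.5727019   61.94896116]
```

Request:
arm_command:
  deltas:
    - [[0.1,0,-1.3],0,19]
    - [[0,0,-1.1],0,19]
    - [[0,0,-0.4],0,19]
    - [[0,0,-0.2],0,19]
    - [[0,0,0],0,19]

```text
time: 25.85
tcp_pos: [551.0, 222.4, 29.9]
tcp_rot: [[0.021, -1.0, -0.001], [-1.0, -0.021, -0.0], [0.0, 0.001, -1.0]]
wrist_force: [-0.5, 0.4, -0.3]
opening: 16.3
grip_force: 0.0
```

Request:
arm_command:
  deltas:
    - [[0,0,-0.3],0,19]
    - [[0,0,-0.3],0,19]
    - [[0,0,-0.3],0,19]
    - [[0,0,-0.1],0,19]
    - [[0,0,0],0,19]

```text
time: 26.35
tcp_pos: [551.0, 222.5, 20.2]
tcp_rot: [[0.022, -1.0, -0.0], [-1.0, -0.022, -0.0], [0.0, 0.0, -1.0]]
wrist_force: [0.1, 1.1, 0.9]
opening: 16.2
grip_force: 0.0
```

Request:
arm_command:
  deltas:
    - [[-0.25,-0.02,0.1],-6,19]
    - [[-0.25,0.0,0],-6,19]
    - [[-0.25,0.03,0],-6,19]
    - [[-0.25,0.05,0],-6,19]

```text
time: 26.75
tcp_pos: [541.6, 223.1, 21.7]
tcp_rot: [[-0.391, -0.921, 0.001], [-0.921, 0.391, 0.0], [-0.001, -0.001, -1.0]]
wrist_force: [3.7, 1.1, -2.0]
opening: 16.2
grip_force: 1.1
```

Request:
arm_command:
  deltas:
    - [[-0.24,0.08,0],-6,19]
    - [[-0.23,0.1,0],-6,19]

```text
time: 26.95
tcp_pos: [537.1, 224.8, 21.7]
tcp_rot: [[-0.574, -0.819, 0.002], [-0.819, 0.574, 0.0], [-0.001, -0.001, -1.0]]
wrist_force: [3.3, -0.0, -1.6]
opening: 16.4
grip_force: 1.3
```

Request:
arm_command:
  deltas:
    - [[-0.22,0.12,0],-6,19]
    - [[-0.21,0.15,0],-6,19]
    - [[-0.2,0.16,0],-6,19]

```text
time: 27.25
tcp_pos: [531.0, 228.9, 21.8]
tcp_rot: [[-0.799, -0.602, 0.002], [-0.602, 0.799, -0.0], [-0.002, -0.001, -1.0]]
wrist_force: [3.8, -2.7, -1.6]
opening: 16.4
grip_force: 1.7
```

```bash
python3 tq.py
```

```text
tau Nmm 102.72043312036467 F [ 3.8 -2.7 -1.6] Ft -4.4227854137670075 ang -133.62413574675597 yaw -143.01438651021735 r 23.315260162172727 -1.8724761431631256 27.25 [531.01422989 228.92251925  21.80383727]
```

Request:
arm_command:
  deltas:
    - [[-0.18,0.18,0],-5,19]
    - [[-0.16,0.2,0],-5,19]

```text
time: 27.45
tcp_pos: [527.7, 232.5, 21.8]
tcp_rot: [[-0.891, -0.454, 0.002], [-0.454, 0.891, -0.001], [-0.002, -0.002, -1.0]]
wrist_force: [3.9, -2.7, -1.9]
opening: 16.2
grip_force: 1.9
```

```bash
python3 tq.py
```

```text
tau Nmm 92.13116627995555 F [ 3.9 -2.7 -1.9] Ft -4.201214784488997 ang -145.6551595596073 yaw -152.97571159408838 r 23.51299909203984 -1.6904436907352156 27.45 [527.68632727 232.53461506  21.79277507]
```

Request:
arm_command:
  deltas:
    - [[-0.14,0.21,0],-5,19]
    - [[-0.12,0.22,0],-6,19]
    - [[-0.09,0.23,0],-6,19]

```text
time: 27.75
tcp_pos: [524.3, 238.8, 21.8]
tcp_rot: [[-0.985, -0.173, 0.003], [-0.173, 0.985, -0.001], [-0.002, -0.002, -1.0]]
wrist_force: [4.2, -3.4, -0.4]
opening: 16.5
grip_force: 2.5
```

```bash
python3 tq.py
```

```text
tau Nmm 135.32355776056093 F [ 4.2 -3.4 -0.4] Ft -4.03712827544061 ang -162.87304403891528 yaw -170.02607154076458 r 23.81564011644522 -1.3801244087378406 27.75 [524.34047464 238.78653298  21.84901617]
```

Request:
arm_command:
  deltas:
    - [[-0.08,0.24,0],-6,19]
    - [[-0.05,0.25,0],-6,19]

```text
time: 27.95
tcp_pos: [523.0, 243.4, 21.8]
tcp_rot: [[-0.999, 0.035, 0.002], [0.035, 0.999, -0.002], [-0.002, -0.002, -1.0]]
wrist_force: [3.6, -4.6, -0.6]
opening: 16.4
grip_force: 2.6
```

```bash
python3 tq.py
```

```text
tau Nmm 169.92030128060549 F [ 3.6 -4.6 -0.6] Ft -4.460167637431449 ang -174.30668413525018 yaw 177.96801353842764 r 24.177772737832235 -1.1619365264058603 27.95 [523.04149259 243.40147632  21.84098112]
```

Request:
arm_command:
  deltas:
    - [[-0.02,0.25,0],-6,19]
    - [[0,0.25,0],-6,19]

```text
time: 28.15
tcp_pos: [522.7, 248.1, 21.8]
tcp_rot: [[-0.97, 0.243, 0.002], [0.243, 0.97, -0.002], [-0.002, -0.002, -1.0]]
wrist_force: [3.2, -6.7, -0.3]
opening: 15.9
grip_force: 2.8
```

```bash
python3 tq.py
```

```text
tau Nmm 215.30713530795242 F [ 3.2 -6.7 -0.3] Ft -5.688926987833277 ang 174.60448452050284 yaw 165.9616633320354 r 24.508282129330997 -0.9443116285796807 28.15 [522.70030605 248.10452335  21.75775363]
```

Request:
arm_command:
  deltas:
    - [[0.01,0.15,0],0,19]

```text
time: 28.25
tcp_pos: [522.5, 249.5, 21.7]
tcp_rot: [[-0.97, 0.241, 0.001], [0.241, 0.97, -0.003], [-0.002, -0.002, -1.0]]
wrist_force: [1.1, -6.8, 1.4]
opening: 16.6
grip_force: 3.4
```

```bash
python3 tq.py
```

```text
tau Nmm 195.32804558588248 F [ 1.1 -6.8  1.4] Ft -6.34665904298642 ang 171.44337714851235 yaw 166.0414757696973 r 24.833601308556915 -0.9433051077537865 28.25 [522.54281388 249.49491055  21.68115994]
```

Request:
arm_command:
  deltas:
    - [[0.02,0.15,0],0,19]

```text
time: 28.35
tcp_pos: [522.5, 250.8, 21.6]
tcp_rot: [[-0.971, 0.239, 0.0], [0.239, 0.971, -0.003], [-0.001, -0.003, -1.0]]
wrist_force: [-1.0, -7.1, 2.6]
opening: 16.5
grip_force: 3.9
```

```bash
python3 tq.py
```

```text
tau Nmm 191.9083972905553 F [-1.  -7.1  2.6] Ft -7.12911870942302 ang 168.57881878564137 yaw 166.19814625160868 r 25.14103027390745 -0.9438915279557005 28.35 [522.45681147 250.77841966  21.63978021]
```

Request:
arm_command:
  deltas:
    - [[0.04,0.2,0],-3,19]

```text
time: 28.45
tcp_pos: [522.7, 252.7, 21.6]
tcp_rot: [[-0.957, 0.29, -0.0], [0.29, 0.957, -0.003], [-0.001, -0.003, -1.0]]
wrist_force: [-1.2, -8.7, 2.3]
opening: 16.1
grip_force: 4.0
```

```bash
python3 tq.py
```

```text
tau Nmm 251.12026683506656 F [-1.2 -8.7  2.3] Ft -8.704189830719066 ang 164.31241401096767 yaw 163.16410819653535 r 25.394176060597026 -0.8880480145877665 28.45 [522.65174802 252.66637844  21.62229047]
```

Request:
arm_command:
  deltas:
    - [[0,0,0],0,19]
    - [[0,0,0],0,19]

```text
time: 28.65
tcp_pos: [522.6, 252.9, 21.6]
tcp_rot: [[-0.957, 0.289, -0.0], [0.289, 0.957, -0.003], [-0.001, -0.003, -1.0]]
wrist_force: [-1.3, -6.6, 2.7]
opening: 16.6
grip_force: 3.4
```

```bash
python3 tq.py; python3 - <<'E'
from h import *
c,s=wcap('w7.png');a=c['image'][160:290,170:340]
cv2.imwrite('pics/w7c.png',cv2.resize(a,None,fx=4,fy=4,interpolation=cv2.INTER_CUBIC))
E
python3 tq.py
```

```text
tau Nmm 192.20694060802282 F [-1.3 -6.6  2.7] Ft -6.65267386732866 ang 163.79650984788555 yaw 163.21314225863762 r 25.487971199863313 -0.8887988537353227 28.65 [522.6244954  252.91240821  21.64683409]
tau Nmm 233.53573990757042 F [-0.9 -7.6  2.7] Ft -7.538120485272526 ang 163.85674152291315 yaw 163.2123092705662 r 25.50535776136465 -0.8888345834707284 28.7 [522.60033107 252.89150878  21.60534627]
```

View pics/w7c.png

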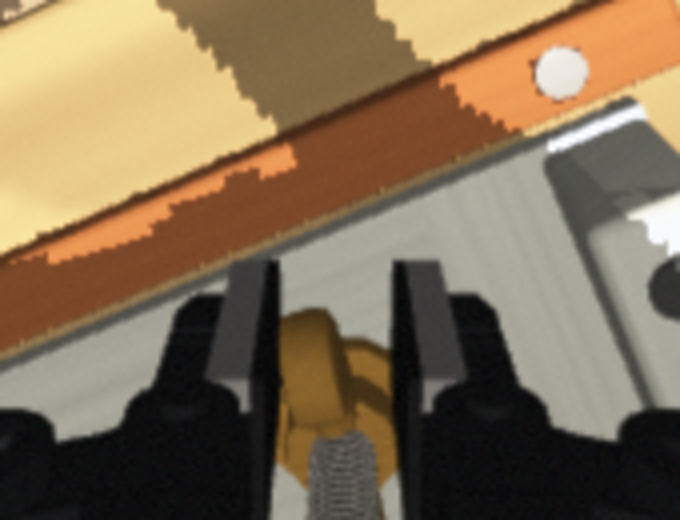

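The wing is between the pads, its rounded tip on the trailing pad (crop (290,330)), so the lever is about 28 mm. The torque equals roughly 9–10 N at 22 mm. One small nudge to get clear of the lower limit.

Request:
arm_command:
  deltas:
    - [[0.04,0.14,0],-2,19]

```text
time: 28.8
tcp_pos: [522.9, 253.9, 21.6]
tcp_rot: [[-0.947, 0.323, -0.001], [0.323, 0.946, -0.003], [-0.001, -0.003, -1.0]]
wrist_force: [-1.8, -7.3, 3.4]
opening: 16.3
grip_force: 4.2
```

```bash
python3 tq.py
```

```text
tau Nmm 206.9030085444707 F [-1.8 -7.3  3.4] Ft -7.53832411249685 ang 161.37581801475895 yaw 161.17413430360716 r 25.51431930464997 -0.8514693843263145 28.8 [522.92177101 253.94823494  21.60615828]
```

Request:
arm_command:
  deltas:
    - [[0.05,0.14,0],-2,19]

```text
time: 28.9
tcp_pos: [523.2, 255.3, 21.6]
tcp_rot: [[-0.934, 0.356, -0.001], [0.356, 0.934, -0.004], [-0.0, -0.004, -1.0]]
wrist_force: [-3.4, -8.1, 3.7]
opening: 16.2
grip_force: 4.4
```

```bash
python3 tq.py
```

```text
tau Nmm 196.8204935286116 F [-3.4 -8.1  3.7] Ft -8.77755256268645 ang 158.2083771053255 yaw 159.12211815865078 r 25.712498779700194 -0.8136734477185088 28.9 [523.22491345 255.34530439  21.58467607]
```

Force at the wing tip is 8.8 N, about 11 N at 22 mm, so it is firmly finger-tight. Backing off and lifting clear.

Request:
arm_command:
  deltas:
    - [[-0.07,-0.2,0],0,19]
    - [[-0.07,-0.2,0],0,19]
    - [[0,0,1.5],0,19]
    - [[0,0,2.0],0,19]
    - [[0,0,3.0],0,19]
    - [[0,0,4.0],0,19]
    - [[0,0,4.0],0,19]
    - [[0,0,0],0,19]

```text
time: 29.7
tcp_pos: [524.6, 254.7, 175.2]
tcp_rot: [[-0.935, 0.354, 0.013], [0.354, 0.935, 0.005], [-0.01, 0.01, -1.0]]
wrist_force: [1.2, 1.1, 1.0]
opening: 16.4
grip_force: 0.0
```

```bash
python3 - <<'E'
from h import *
s=ctrl.get_state();print(s['tcp_pos'],s['wrist_force'])
c,s=wcap('w8.png');a=c['image']
cv2.imwrite('pics/w8c.png',cv2.resize(a,(800,600)))
E
```

```text
[524.61984392 254.67581441 175.24763254] [1.1641272  1.05335395 0.96374983]
```

```bash
python3 -c "
from bench import ctrl
print(ctrl.finish_job())"
```

```text
the job is handed in; nothing more can be done
None
```

I handed the job in at about 30 s: the stop holds the offcut against the end block (it stalled at about 9 N), the wing nut is turned clockwise to roughly 11 N at 22 mm from the axis, and the tools were left alone. I had used all ten views by then, so I did not look at the final state after lifting clear.

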